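# Clear a jammed vial from a labeller's infeed chute

## Task

The amber wide vial is a misfit that has jammed in the throat of the labeller's infeed chute, under the clear hold-down strips. Nudge it back up the chute until it frees and is clear of the strips, lift it out and stand it upright in the steel reject tray, set down gently and without toppling the one already there. Then run the two blue-capped good vials down the chute, without taking them out of it, until the first stands against the black stop with the second close behind it; do not force the glass, and leave the other things on the bench where they are.

Things in the scene. Friction and masses are not known exactly. Their poses are not given: they have to be found in the camera images.
- feeder: Fixed unit: infeed chute, light-grey labeller at its low end. Its frame is the chute's (mm): origin on the chute floor at the throat, 55 above the bench, +y uphill along the floor, x across, z square to the floor (5° off vertical). Floor friction about 0.15: vials stay where left. Walls 26 high, inner faces x ±18.5 above y 8, tapering to ±14.5 at y -8 and so on down to the stop. Closed at y 195.
- cover_end (a point): Middle of the uphill end of the two clear hold-down strips (top face), at (0, 50, 29) of the feeder frame. The strips lie on the walls, z 26 to 29, from y -20 to 50, with a slot 20 wide between them: a vial body cannot come up through it, only neck and cap stand out. Uphill of this point (and below y -20) the chute is open on top. Axes as the feeder's.
- stop (a point): Middle of the black stop's face, at (0, -60, 12) of the feeder frame; the stop reaches z 24. The labeller's housing begins 15 behind it, 140 wide, top 62 above the feeder's origin; its label roll, 100 behind the stop, reaches 125 above it. A rubber roller Ø18 at x 23.5, y -47 bounds the lane, its spindle ends at z 32. Axes as the feeder's.
- plunger (a joint): Sprung brass plunger in the wall at x +19, y 14 (feeder frame, mm), its blue block reaching x 58, z 24. 0 m: out, round nose 14 mm from the chute's middle; grows as it is pushed aside, to 0.006. 4 N at 0, 1.4 N more per mm. It holds the jammed vial (about 0.0008) and yields 3 mm when that vial is pushed uphill past it with about 3 to 7 N; then the vial is free. Good vials pass it.
- wide_vial: The jammed vial: amber glass, white cap, body Ø34 mm, 0.035 to 0.07 kg, standing wedged in the throat at y 4 to 6 mm of the feeder frame, its cap sticking up through the slot of the strips. 51 high: body to z 24, neck Ø16 to 31, screw cap Ø20 from 31 to 51. Origin: centre of its underside, z up.
- good_vial_1: Good vial nearer the throat: clear, blue cap, body Ø26 mm, 0.035 kg, standing in the chute uphill of the wide vial (at the start y 37 to 65 mm of the feeder frame); it gets pushed uphill ahead of the wide vial. Touching the stop, it is at y -47. 51 high: body to z 24, neck Ø16 to 31, screw cap Ø20 from 31 to 51. Origin: centre of its underside, z up.
- good_vial_2: Second good vial, same as the first, farther uphill (at the start y 95 to 140 mm of the feeder frame). Touching the first one at the stop, it is at y -21. 51 high: body to z 24, neck Ø16 to 31, screw cap Ø20 from 31 to 51. Origin: centre of its underside, z up.
- reject_tray: Open tray of bare steel, fixed, 120 mm (its x) by 180 mm (its y), rim 20 mm high, walls and floor 3 mm thick. Origin: centre of its underside; a vial's underside stands at z 3 mm.
- rejected_vial: Vial like the jammed one (amber, white cap, Ø34 mm), rejected before, loose, standing in the reject tray within 15 mm of its long middle line and within 55 mm of its centre along the tray's y. 51 high: body to z 24, neck Ø16 to 31, screw cap Ø20 from 31 to 51. Origin: centre of its underside, z up.
- tip_box: Bystander: blue pipette-tip box with clear lid, 91 x 124 x 95 mm, loose. Origin: centre of its underside.
- bottle: Bystander: glass bottle with blue screw cap, Ø78 mm, 142 mm high, loose. Origin: centre of its underside.

How it is judged:
By the outcome, as a careful person would: the job done as asked, in the order asked, and still so for the second after the job is handed in, with the robot touching nothing.
It also fails if it takes over 67 s, if anything falls off the work surface, if the arm or the gripper's body presses on something with over 40 N, if the wrist force passes 120 N, or if a joint passes its speed limit or range.

## Robot

A 6-joint arm with a two-finger parallel gripper is mounted at the origin on a cart in front of the work surface, level with it; the furniture and walls round the work are solid. World frame = base frame: x ahead of the robot, y to its left, z up, the work surface at z = 0. Lengths are in mm, angles in rad, forces in N, time in s.
With the tool pointing down it reaches from about 300 to 775 mm from the base axis. Payload 14.6 kg.
Tool frame: the origin (TCP) lies midway between the tips of the shut fingers; the grasp point (between the pads) lies behind it (manip.grip_depth is the z of the grasp point in the tool frame, in mm); z points along the fingers, y is the line along which they close (so a half turn about z gives the same grasp; the last joint's range is limited). The gripper opens to 94 mm and grips with 3 to 60 N. Pads are 16 mm wide; open, the fingers measure 119 mm over their backs; the gripper's body (75 mm by 177 mm) begins 78 mm behind the grasp point.
Start: joints at [1.229, 0.3, 1.521, -0, 1.321, -0.067], TCP at [149.243, 529.354, 205.446] pointing down, gripper open.
Joint ranges: [-3.03, 3.03], [-0.79, 2.21], [0.23, 2.52], [-1.04, 4.18], [0, 3.07], [-2.55, 2.55]. Speed limits (rad/s): [2.22, 2.22, 2.57, 3.14, 3.14, 3.14].

## Interface

Orientations are given as [roll, pitch, yaw] about the fixed x, y, z axes, in that order (R = Rz(yaw) Ry(pitch) Rx(roll)).
In Python, from cell import manip gives the robot as it stands.
- The arm moves only by the shell command python3 nudge.py 'ROWS' [OPENING] [FORCE]. ROWS is a JSON list of rows, 1 to 5 of them, each of 6 numbers: dx, dy, dz in units of 20 mm, then a rotation vector rx, ry, rz in units of 0.1 rad; each row is the pose to reach, as a shift and turn from the pose commanded when the command began, along the tool's axes at that moment; what a row does not reach only later rows make up. A row lasts 1/10 s, in which the tool goes at most 50 mm and 0.15 rad, less where a joint would pass 70% of its speed; a pose out of reach is approached as far as the arm can. OPENING is the finger opening in mm, set as the command begins (- or left out keeps the last). The fingers move at their own pace and stop on an object; FORCE is the grip in N (left out, the last holds). Time passes only in rows, so rows that do not move let the fingers close. It prints the time, the measured TCP pose, the force, the opening and the grip force at its end. Input that does not fit is refused with a message, and nothing moves.
- manip.read_state(): the state, without advancing time (a new reading comes with each control period).
- manip.camera(name): name is "scene" or "top" or "wrist"; returns (picture, depth): 480x640x3 uint8, red, green, blue; 480x640 float32, mm along the optical axis (not along the pixel's ray), 0 where there is no reading.
- manip.camera_info(name): a dict with "K" (3x3 intrinsics, pixels), "dist" ([k1, k2, p1, p2, k3] as OpenCV has them; the pictures are not rectified), "rvec" (rotation vector, rad) and "tvec" (3), from world to camera coordinates, as OpenCV has them; the wrist camera has in their place "mount" (4x4, takes a point from camera to tool coordinates, whose origin is the TCP and whose axes are the flange's). Camera axes: x right, y down, z forward; pixel columns grow to the right and rows downward; lengths in mm; the calibration is good to about 2 mm. A picture is of the moment at which its call begins: read the wrist's pose just before it. camera_info takes no time and is no camera call.
- manip.sign_off(): hands the job in; it is judged then, once.
The state is a dict: "clock": time; "joints": joint angles; "qd": joint speeds; "effort": joint torques, N m; "eef_pos": TCP position; "eef_rot": TCP orientation; "wrist_force": force on the tool from outside, world axes, zero at the start; "moment": the same for the moment, N m; "finger_gap": finger opening in mm; "finger_force": force on a finger pad.
Only numpy, scipy, OpenCV 4.12 (cv2) and the standard library are available. Lean on these libraries where they do the work, as an engineer would, in place of code of your own. Each camera call takes 0.05 s, during which the arm holds its last target. There are 200 camera calls.

## Working session

There is one attempt and no reset: what is moved stays moved. The work goes in short steps, Python scripts to look and compute and a shell command to move; the robot and the scene stay as the last step left them, time stands still between calls to the robot, and variables do not carry over. Pictures are saved under pics/ and viewed, at most 10 in all, crops included, and the job is handed in when it is done.

```bash
ls; mkdir -p pics
cat > h.py <<'E'
from cell import manip
import numpy as np, cv2
def snap(name,fn):
    st=manip.read_state(); p,d=manip.camera(name)
    cv2.imwrite(f'pics/{fn}.png',p[:,:,::-1]); np.savez(f'pics/{fn}.npz',p=p,d=d,pos=st['eef_pos'],rot=st['eef_rot'])
    return p,d
def Rrpy(r):
    from scipy.spatial.transform import Rotation as R
    return R.from_euler('xyz',r).as_matrix()
def world(name,fn,u,v,depth=None):
    z=np.load(f'pics/{fn}.npz'); i=manip.camera_info(name); K=np.array(i['K']);
    n=cv2.undistortPoints(np.array([[[u,v]]],float),K,np.array(i['dist']))[0,0]
    if depth is None:
        w=z['d'][int(v)-1:int(v)+2,int(u)-1:int(u)+2]; depth=np.median(w[w>0]) if (w>0).any() else 0
    c=np.array([n[0],n[1],1.])*depth
    if name=='wrist':
        t=(np.array(i['mount'])@np.r_[c,1])[:3]
        return Rrpy(z['rot'])@t+z['pos']
    R=cv2.Rodrigues(np.array(i['rvec'],float))[0]
    return R.T@(c-np.array(i['tvec'],float).ravel())
def atz(name,fn,u,v,zz):
    a=world(name,fn,u,v,100.);b=world(name,fn,u,v,1000.)
    return a+(b-a)*(zz-a[2])/(b[2]-a[2])
E
python3 - <<'E'
from h import *
print(manip.read_state(), manip.grip_depth)
snap('top','top0'); snap('scene','scene0')
print(manip.camera_info('top')); print(manip.camera_info('wrist')['mount'])
E
```

```text
cell.py
nudge.py
pics
{'clock': 0.0, 'joints': array([ 1.22939680e+00,  3.00449819e-01,  1.52161779e+00, -2.04000593e-05,
        1.32069907e+00, -6.65772535e-02]), 'qd': array([-0.00121952,  0.00120369,  0.00090264,  0.00030492, -0.0018079 ,
       -0.00073293]), 'effort': array([ 1.75402347e-04, -5.31805980e+01, -3.52741742e+01,  7.08656665e-02,
        2.43156654e-02, -8.48832906e-05]), 'eef_pos': array([149.1592719 , 529.0986492 , 204.88247624]), 'eef_rot': array([-3.14041991e+00, -5.83901692e-05,  2.86677540e+00]), 'wrist_force': array([-0.59497095,  0.28231149,  0.22780553]), 'moment': array([-0.0316217 , -0.03950826, -0.00077024]), 'finger_force': 0.0, 'finger_gap': 94.02850894951304} -18.8
{'K': array([[545.69002218,   0.        , 328.32487294],
       [  0.        , 545.69002218, 249.30450338],
       [  0.        ,   0.        ,   1.        ]]), 'dist': array([-0.13502727,  0.        ,  0.        ,  0.        ,  0.        ]), 'rvec': array([ 2.18903008, -2.19965391,  0.05817628]), 'tvec': array([  69.88179829,  585.64551248, 1145.60204895])}
[[-1.83450693e-04 -9.70858109e-01 -2.39654959e-01  6.93069681e+01]
 [ 9.99999540e-01  4.74948797e-05 -9.57882942e-04  2.19577543e-01]
 [ 9.41350805e-04 -2.39655025e-01  9.70857653e-01 -1.79627903e+02]
 [ 0.00000000e+00  0.00000000e+00  0.00000000e+00  1.00000000e+00]]
```

View pics/top0.png

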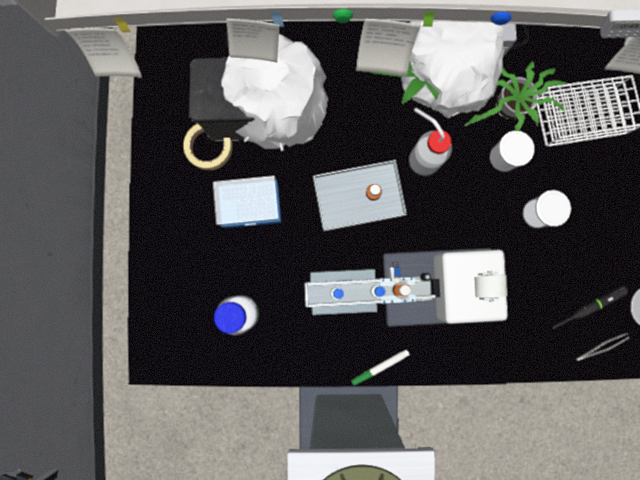

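View pics/scene0.png

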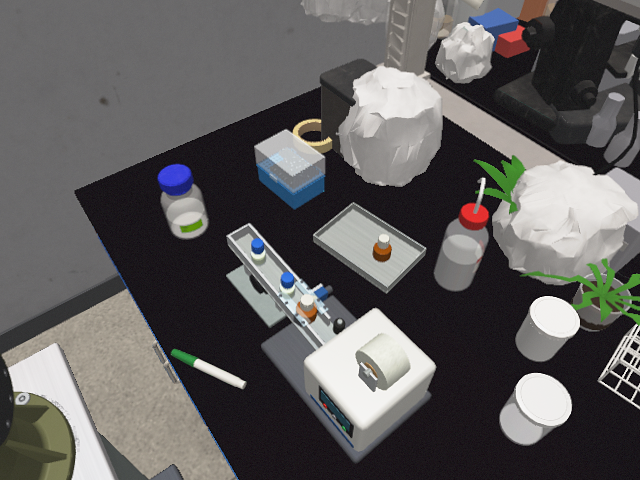

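The top view shows the chute at u 305–440, v 280–305, with the labeller to its right. The caps are at about (338,293), (380,291) and (404,290), and the tray is centred near (360,195) with the rejected vial at (374,191). I'll enlarge this area to measure it.

Run:
```python
from h import *
p=cv2.imread('pics/top0.png')
c=cv2.resize(p[255:325,298:458],None,fx=5,fy=5,interpolation=cv2.INTER_CUBIC)
cv2.imwrite('pics/c1.png',c)
for n,u,v in [('cap2',338,293),('cap1',380,291),('capw',404,290),('rej',374,191),('trayfl',345,200),('bench',300,240),('hous',460,300),('bottle',230,318),('box',247,200),('roll',490,288)]:
    print(n,world('top','top0',u,v).round(1))
```

```text
cap2 [495.8  48.7 117.4]
cap1 [499.1 -33.1 112.6]
capw [500.5 -81.1 104.7]
rej [704.5 -28.3  54.4]
trayfl [693.4  30.4   2.8]
bench [6.072e+02 1.281e+02 1.000e-01]
hous [ 480.3 -189.3  117. ]
bottle [449.7 254.1 142.1]
box [681.3 229.2  94.9]
roll [ 504.3 -231.4  177.1]
```

View pics/c1.png

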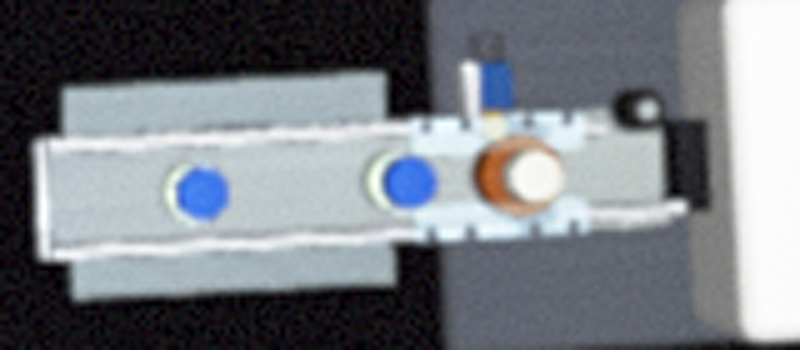

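The crop shows these points, in crop pixels:
- chute end wall middle (46,200)
- strip uphill edge (411,180)
- stop face (667,165)
- white cap (535,176)
- blue caps (410,182) and (203,193)

Next I'll fit the feeder pose to them.

```bash
cat >> h.py <<'E'
def feeder(ox,oy,psi):
    t=np.deg2rad(5)
    X=np.array([np.cos(psi),np.sin(psi),0]);h=np.array([-np.sin(psi),np.cos(psi),0]);k=np.array([0,0,1.])
    return np.c_[X,h*np.cos(t)+k*np.sin(t),-h*np.sin(t)+k*np.cos(t)],np.array([ox,oy,55.])
E
python3 - <<'E'
from h import *
from scipy.optimize import least_squares
f=lambda x,y:((x+.5)/5-.5+298,(y+.5)/5-.5+255)
pts=[((50,200),(0,195,26)),((411,180.5),(0,50,29)),((667,165),(0,-60,24))]
W=[(atz('top','top0',*f(*p),55+q[1]*.0872+q[2]*.996),np.array(q,float)) for p,q in pts]
def r(v):
    R,O=feeder(*v); return np.concatenate([(R@q+O-w)[:2] for w,q in W])
s=least_squares(r,[500,-80,0]);print(s.x,s.fun.round(1))
R,O=feeder(*s.x)
for n,p,z in [('wide',(535,176),105.8),('g1',(410,182),109.5),('g2',(203,193),117)]:
    print(n,(R.T@(atz('top','top0',*f(*p),z)-O)).round(1))
# tray: corners by depth colour
print([atz('top','top0',u,v,20).round(1) for u,v in [(313.5,178),(396,161),(406,214),(323,230)]])
p=cv2.imread('pics/top0.png');c=cv2.resize(p[150:240,300:420],None,fx=5,fy=5,interpolation=cv2.INTER_CUBIC);cv2.imwrite('pics/c2.png',c)
E
```

```text
[ 5.01380272e+02 -8.14678781e+01  4.73944214e-02] [-0.1  2.   0.   0.8  0.1 -2.8]
wide [-0.5  3.8 50.7]
g1 [-0.1 53.5 50. ]
g2 [  0.2 134.9  50.4]
[array([738.7,  98. ,  20. ]), array([775.2, -79.4,  20. ]), array([660.4, -99.1,  20. ]), array([626.9,  78.2,  20. ])]
```

View pics/c2.png

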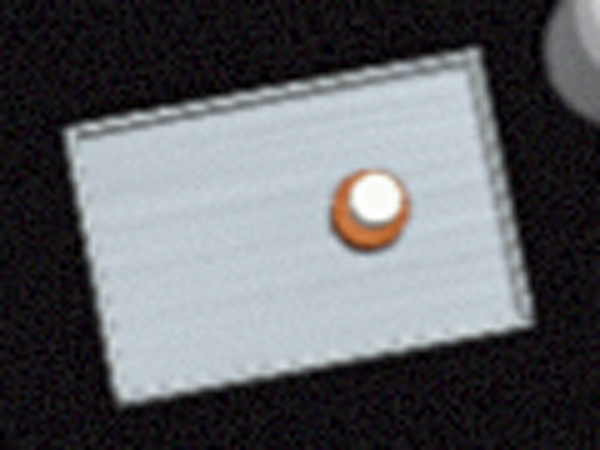

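The feeder fits to within about 2 mm, with yaw 0.047, the wide vial at y≈4 and its height as expected. The tray centre is about (700,0) with yaw ≈0.2, and the rejected vial stands near (705,-28). I'll add a target helper and go to a viewing pose above the throat.

```bash
cat >> h.py <<'E'
from scipy.spatial.transform import Rotation as Ro
FP=[501.38,-81.47,0.0474]
def toolR_feeder():
    R,_=feeder(*FP); return np.c_[R[:,1],R[:,0],-R[:,2]]
def delta(pos,Rt):
    s=manip.read_state(); R=Rrpy(s['eef_rot'])
    print('delta',(R.T@(np.array(pos)-s['eef_pos'])).round(1),Ro.from_matrix(R.T@Rt).as_rotvec().round(3),'clk',s['clock'])
def dfeed(p):
    R,O=feeder(*FP); delta(R@np.array(p,float)+O,toolR_feeder())
def where():
    R,O=feeder(*FP); s=manip.read_state(); f=R.T@s['wrist_force']
    print('tcp feeder',(R.T@(s['eef_pos']-O)).round(1),'F',f.round(2),'gap',round(s['finger_gap'],1),'ff',round(s['finger_force'],1),'clk',s['clock'])
E
python3 -c "
from h import *
dfeed([0,10,120])"
```

```text
delta [-504.9 -492.6   30. ] [-0.055  0.076  1.248] clk 0.1
```

Units first: shifts go in units of 20 mm and turns go in units of 0.1 rad. So -250 mm is -12.5, -245 mm is -12.25, 0.75 rad is 7.5.

```bash
python3 nudge.py '[[-2.5, -2.45, 0, 0, 0, 1.5], [-5, -4.9, 0, 0, 0, 3], [-7.5, -7.35, 0, 0, 0, 4.5], [-10, -9.8, 0, 0, 0, 6], [-12.5, -12.25, 0, 0, 0, 7.5]]' 60 ; python3 -c "
from h import *
dfeed([0,10,120])"
```

```text
clock: 0.6
eef_pos: [274.0, 310.6, 205.3]
eef_rot: [-3.141, 0.0, 2.111]
wrist_force: [0.8, 0.9, 0.1]
finger_gap: 60.6
finger_force: 0.0
delta [-453.7   -6.9   29.9] [-0.022  0.086  0.493] clk 0.6
```

Scaled: -454 mm is -22.7, 30 mm is 1.5, 0.493 rad is 4.93.

```bash
python3 nudge.py '[[-22.7, -0.35, 1.5, -0.22, 0.86, 4.93], [-22.7, -0.35, 1.5, -0.22, 0.86, 4.93], [-22.7, -0.35, 1.5, -0.22, 0.86, 4.93], [-22.7, -0.35, 1.5, -0.22, 0.86, 4.93], [-22.7, -0.35, 1.5, -0.22, 0.86, 4.93]]' ; python3 -c "
from h import *
dfeed([0,10,120])"
```

```text
clock: 1.1
eef_pos: [400.4, 95.1, 189.0]
eef_rot: [3.141, -0.088, 1.621]
wrist_force: [1.0, 1.0, 1.1]
finger_gap: 59.6
finger_force: 0.0
delta [-182.4   92.1   -2.5] [ 0.001 -0.001  0.003] clk 1.1
```

```bash
python3 nudge.py '[[-9.1, 4.6, -0.1, 0, 0, 0], [-9.1, 4.6, -0.1, 0, 0, 0], [-9.1, 4.6, -0.1, 0, 0, 0], [-9.1, 4.6, -0.1, 0, 0, 0], [-9.1, 4.6, -0.1, 0, 0, 0]]' ; python3 nudge.py '[[0, 0, 0, 0, 0, 0], [0, 0, 0, 0, 0, 0]]'
python3 - <<'E'
from h import *
where(); snap('wrist','w1')
p=cv2.imread('pics/w1.png'); cv2.imwrite('pics/w1v.png',p)
E
```

```text
clock: 1.6
eef_pos: [502.4, -82.9, 173.7]
eef_rot: [-3.14, -0.088, 1.62]
wrist_force: [-0.0, 0.6, 0.1]
finger_gap: 59.8
finger_force: 0.0
clock: 1.8
eef_pos: [500.8, -78.2, 174.9]
eef_rot: [-3.141, -0.088, 1.624]
wrist_force: [-0.2, 0.9, -0.1]
finger_gap: 59.5
finger_force: 0.0
tcp feeder [ -0.4  13.7 119.2] F [-0.14  0.93 -0.17] gap 59.5 ff 0.0 clk 1.8
```

View pics/w1v.png

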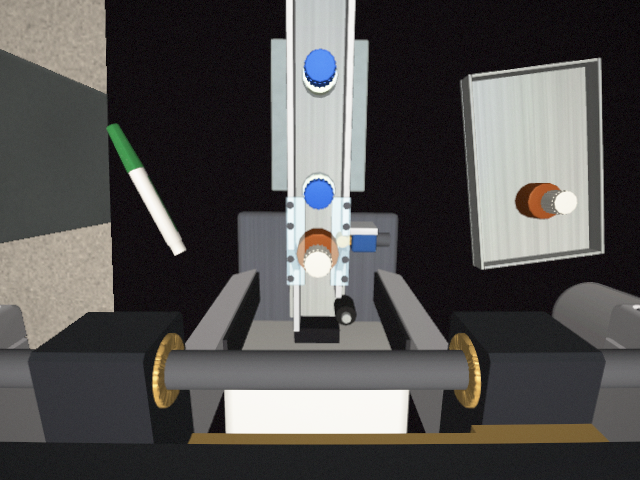

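The wrist view shows the white cap top at (317,264), the blue caps at (318,193) and (320,66), and the strips' uphill edge at v≈198 spanning u 287–350. The stop is at (317,318).

Run:
```python
from h import *
R,O=feeder(*FP)
def fz(u,v,z):
    a=R.T@(world('wrist','w1',u,v,100.)-O);b=R.T@(world('wrist','w1',u,v,400.)-O)
    return (a+(b-a)*(z-a[2])/(b[2]-a[2])).round(1)
for n,u,v,z in [('wide',317,264,51),('g1',318,193,51),('g2',320,64,51),('stripL',287,198,29),('stripR',350.5,198,29),('stop',317,318,24),('wallL',290,100,26),('wallR',352,100,26),('fingL',240,275,119),('fingR',395,275,119)]: print(n,fz(u,v,z),(R.T@(world('wrist','w1',u,v)-O)).round(1))
```

```text
wide [ 0.1  4.1 51. ] [ 0.1  4.3 51.3]
g1 [ 0.5 54.9 51. ] [ 0.5 55.  51.2]
g2 [  1.2 136.4  51. ] [  1.2 136.3  51.3]
stripL [-22.6  48.6  29. ] [-22.5  48.6  29.5]
stripR [24.8 48.8 29. ] [24.9 48.7 27.8]
stop [  0.4 -51.2  24. ] [  0.5 -60.2   5.5]
wallL [-19.7 118.   26. ] [-19.7 117.9  26.4]
wallR [ 24.3 118.2  26. ] [ 24.2 118.2  26.2]
fingL [-40.4  19.5 119. ] [-37.9  23.6 130.5]
fingR [ 40.8  20.  119. ] [ 38.5  23.6 129.1]
```

```bash
sed -i 's/^FP=.*/FP=[501.38,-81.47,0.037]/' h.py; python3 -c "
from h import *
where();dfeed([0.1,4.1,34])"
```

```text
tcp feeder [ -0.4  14.  119.4] F [ 0.28  0.06 -0.4 ] gap 59.9 ff 0.0 clk 1.85
delta [-9.9  0.4 85.4] [-0.001 -0.001  0.017] clk 1.85
```

Scaled: -10 mm is -0.5, 85 mm is 4.25, 0.017 rad is 0.17.

```bash
python3 nudge.py '[[-0.5, 0.02, 1, 0, 0, 0.17], [-0.5, 0.02, 2.25, 0, 0, 0.17], [-0.5, 0.02, 3.5, 0, 0, 0.17], [-0.5, 0.02, 4.25, 0, 0, 0.17], [-0.5, 0.02, 4.25, 0, 0, 0.17]]' 40 8; python3 nudge.py '[[0, 0, 0, 0, 0, 0], [0, 0, 0, 0, 0, 0]]' >/dev/null; python3 -c "
from h import *
where();dfeed([0.1,4.1,34])"
```

```text
clock: 2.35
eef_pos: [500.7, -80.1, 88.2]
eef_rot: [-3.138, -0.089, 1.608]
wrist_force: [0.1, 0.0, -0.3]
finger_gap: 39.8
finger_force: 0.0
tcp feeder [ 1.   3.3 35.6] F [-0.7  -0.14 -0.32] gap 40.2 ff 0.0 clk 2.55
delta [ 0.8 -0.9  1.6] [ 0.001 -0.    -0.001] clk 2.55
```

```bash
python3 nudge.py '[[0.025, -0.045, 0.05, 0, 0, 0], [0.025, -0.045, 0.05, 0, 0, 0], [0.025, -0.045, 0.05, 0, 0, 0]]' 22; python3 nudge.py '[[0, 0, 0, 0, 0, 0], [0, 0, 0, 0, 0, 0], [0, 0, 0, 0, 0, 0], [0, 0, 0, 0, 0, 0], [0, 0, 0, 0, 0, 0]]' 15 12; python3 -c "
from h import *
where()"
```

```text
clock: 2.85
eef_pos: [501.0, -81.0, 88.8]
eef_rot: [-3.141, -0.088, 1.606]
wrist_force: [0.1, -1.1, 0.8]
finger_gap: 22.5
finger_force: 0.0
clock: 3.35
eef_pos: [501.5, -81.1, 88.9]
eef_rot: [3.141, -0.088, 1.606]
wrist_force: [5.7, -0.5, 3.0]
finger_gap: 19.7
finger_force: 12.0
tcp feeder [ 0.1  3.3 33.7] F [ 5.72 -0.48  3.02] gap 19.7 ff 12.0 clk 3.35
```

Scaled: -0.3 mm is -0.015, 0.7 mm is 0.035.

```bash
python3 nudge.py '[[0, 0.035, -0.015, 0, 0, 0], [0, 0.035, -0.015, 0, 0, 0], [0, 0.035, -0.015, 0, 0, 0]]' ; python3 -c "
from h import *
where()"
```

```text
clock: 3.65
eef_pos: [501.6, -81.1, 88.8]
eef_rot: [-3.14, -0.088, 1.606]
wrist_force: [2.8, -0.6, 2.5]
finger_gap: 19.7
finger_force: 12.0
tcp feeder [ 0.2  3.4 33.7] F [ 2.79 -0.51  2.51] gap 19.7 ff 12.0 clk 3.65
```

```bash
python3 nudge.py '[[0.05, 0.06, -0.03, 0, 0, 0], [0.15, 0.06, -0.03, 0, 0, 0], [0.25, 0.06, -0.03, 0, 0, 0], [0.35, 0.06, -0.03, 0, 0, 0], [0.45, 0.06, -0.03, 0, 0, 0]]' - 20; python3 -c "
from h import *
where()"
```

```text
clock: 4.15
eef_pos: [501.0, -72.0, 89.6]
eef_rot: [-3.136, -0.088, 1.606]
wrist_force: [-7.5, -3.2, 4.2]
finger_gap: 19.4
finger_force: 20.0
tcp feeder [ 0.  12.5 33.7] F [-7.6  -2.54  4.46] gap 19.4 ff 20.0 clk 4.15
```

Scaled: 15 mm is 0.75, 12 mm is 0.6.

```bash
python3 nudge.py '[[0.15, -0.015, -0.03, 0, 0, 0], [0.3, -0.03, -0.04, 0, 0, 0], [0.45, -0.03, -0.04, 0, 0, 0], [0.6, -0.03, -0.04, 0, 0, 0], [0.75, -0.03, -0.04, 0, 0, 0]]'; python3 -c "
from h import *
where()"
```

```text
clock: 4.65
eef_pos: [501.5, -57.0, 92.3]
eef_rot: [-3.141, -0.088, 1.606]
wrist_force: [-0.3, -1.0, 0.2]
finger_gap: 19.3
finger_force: 20.0
tcp feeder [ 1.  27.6 35. ] F [-0.29 -1.01  0.33] gap 19.3 ff 20.0 clk 4.65
```

Scaled: 25 mm is 1.25, 10 mm is 0.5.

```bash
python3 nudge.py '[[0.25, 0, 0.03, 0, 0, 0], [0.5, 0, 0.03, 0, 0, 0], [0.75, 0, 0.03, 0, 0, 0], [1, 0, 0.03, 0, 0, 0], [1.25, 0, 0.03, 0, 0, 0]]'; python3 -c "
from h import *
where()";python3 nudge.py '[[0.25, 0, 0, 0, 0, 0], [0.5, 0, 0, 0, 0, 0], [0.75, 0, 0, 0, 0, 0], [1, 0, 0, 0, 0, 0], [1.2, 0, 0, 0, 0, 0]]'; python3 -c "
from h import *
where()"
```

```text
clock: 5.15
eef_pos: [500.5, -31.8, 94.0]
eef_rot: [-3.141, -0.088, 1.607]
wrist_force: [-0.7, 0.0, -0.5]
finger_gap: 19.4
finger_force: 20.0
tcp feeder [ 0.9 52.9 34.5] F [-0.72  0.01 -0.55] gap 19.4 ff 20.0 clk 5.15
clock: 5.65
eef_pos: [499.6, -7.9, 96.0]
eef_rot: [-3.14, -0.088, 1.607]
wrist_force: [0.5, -0.4, -0.7]
finger_gap: 19.1
finger_force: 20.0
tcp feeder [ 0.9 76.9 34.5] F [ 0.52 -0.48 -0.65] gap 19.1 ff 20.0 clk 5.65
```

```bash
python3 nudge.py '[[-0.075, 0, 0, 0, 0, 0], [-0.15, 0, 0, 0, 0, 0], [-0.15, 0, -0.4, 0, 0, 0], [-0.15, 0, -1.25, 0, 0, 0], [-0.15, 0, -2.5, 0, 0, 0]]' >/dev/null; python3 nudge.py '[[0, 0, -2, 0, 0, 0], [0, 0, -2, 0, 0, 0], [0, 0, -2, 0, 0, 0]]'
python3 - <<'E'
from h import *
where(); snap('wrist','w2'); snap('top','top2')
w=cv2.imread('pics/w2.png')[0:420,120:520]; t=cv2.resize(cv2.imread('pics/top2.png')[150:310,290:430],None,fx=2.6,fy=2.6)
cv2.imwrite('pics/m2.png',np.hstack([w,t[:420,:]] if t.shape[0]>=420 else [w[:t.shape[0]],t]))
# tray from top0
a=[atz('top','top0',(x+.5)/5-.5+300,(y+.5)/5-.5+150,20) for x,y in [(65,128),(480,47),(535,326),(118,406)]]
c=np.mean(a,0); print(c.round(1),[x.round(1) for x in a]); y=(a[0]-a[1]+a[3]-a[2])[:2]; print('tray yaw',np.arctan2(-y[0],y[1]))
print('rej',atz('top','top0',(376.5)/5-.5+300,197.5/5-.5+150,54).round(1))
E
```

```text
clock: 6.45
eef_pos: [500.3, -19.5, 186.1]
eef_rot: [3.141, -0.088, 1.606]
wrist_force: [0.0, 0.4, -0.7]
finger_gap: 19.4
finger_force: 20.0
tcp feeder [  1.2  73.2 125.2] F [ 0.03  0.34 -0.71] gap 19.4 ff 20.0 clk 6.45
[ 7.02e+02 -3.00e-01  2.00e+01] [array([744.8,  99.9,  20. ]), array([779.6, -78.6,  20. ]), array([ 658.7, -100.4,   20. ]), array([625.2,  77.7,  20. ])]
tray yaw 0.18924442950536374
rej [708.8 -30.   54. ]
```

View pics/m2.png

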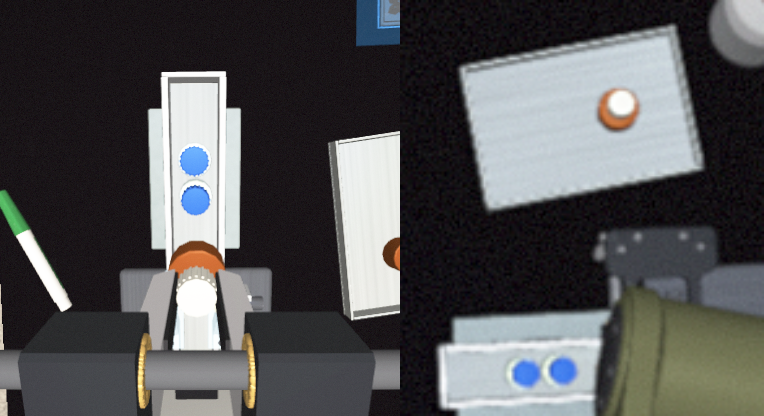

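The two good vials are standing in the chute at crop (194,160) and (195,200), and the wide vial hangs upright in the grip. The tray's far half is free. I'll carry the vial to tray y +45, which is about (693,44).

```bash
cat >> h.py <<'E'
def dplace(z): delta([693.5,44,z],Ro.from_euler('xyz',[np.pi,0,1.70]).as_matrix())
E
python3 -c "
from h import *
dplace(130)"
```

```text
delta [ 51.3 196.1  58.8] [ 0.002 -0.088 -0.094] clk 6.55
```

```bash
python3 nudge.py '[[0.4, 1.5, 0, 0, 0, 0], [0.85, 3.5, 0.5, 0, -0.2, -0.2], [1.4, 5.5, 1, 0, -0.5, -0.5], [2, 7.5, 2, 0, -0.7, -0.7], [2.55, 9, 2.9, 0.02, -0.88, -0.94]]' >/dev/null; python3 nudge.py '[[0, 0.7, 0, 0, 0, 0], [0, 0.8, 0, 0, 0, 0], [0, 0.8, 0, 0, 0, 0], [0, 0.8, 0, 0, 0, 0]]' ; python3 -c "
from h import *
dplace(42)"
```

```text
clock: 7.45
eef_pos: [693.3, 44.7, 132.2]
eef_rot: [3.141, 0.0, 1.7]
wrist_force: [0.2, -0.9, 0.2]
finger_gap: 19.5
finger_force: 20.0
delta [-0.7  0.1 90.2] [ 0.001  0.    -0.   ] clk 7.45
```

Scaled: 89 mm is 4.45, 84 mm is 4.2.

```bash
python3 nudge.py '[[0, 0, 1.25, 0, 0, 0], [0, 0, 2.5, 0, 0, 0], [0, 0, 3.6, 0, 0, 0], [0, 0, 4.2, 0, 0, 0], [0, 0, 4.45, 0, 0, 0]]' >/dev/null; python3 nudge.py '[[0, 0, 0, 0, 0, 0], [0, 0, 0, 0, 0, 0]]';python3 nudge.py '[[0, 0, 0.05, 0, 0, 0], [0, 0, 0.1, 0, 0, 0], [0, 0, 0.15, 0, 0, 0], [0, 0, 0.15, 0, 0, 0]]'
```

```text
clock: 8.15
eef_pos: [694.4, 45.0, 44.3]
eef_rot: [3.139, 0.0, 1.7]
wrist_force: [0.4, 0.1, -0.2]
finger_gap: 19.2
finger_force: 20.0
clock: 8.55
eef_pos: [693.9, 45.1, 39.8]
eef_rot: [3.141, 0.0, 1.701]
wrist_force: [-0.3, -0.3, -0.5]
finger_gap: 19.3
finger_force: 20.0
```

```bash
for i in 1 2 3; do python3 nudge.py '[[0, 0, 0.025, 0, 0, 0], [0, 0, 0.045, 0, 0, 0], [0, 0, 0.045, 0, 0, 0]]' | egrep 'pos|wrist'; done
```

```text
eef_pos: [693.9, 45.1, 38.9]
wrist_force: [-0.4, 0.1, 0.0]
eef_pos: [693.9, 45.1, 38.0]
wrist_force: [0.1, 0.1, -0.0]
eef_pos: [693.9, 45.1, 37.1]
wrist_force: [0.1, -0.2, -0.1]
```

```bash
for i in 1 2 3; do python3 nudge.py '[[0, 0, 0.015, 0, 0, 0], [0, 0, 0.025, 0, 0, 0], [0, 0, 0.025, 0, 0, 0]]' | egrep 'pos|wrist'; done
```

```text
eef_pos: [693.9, 45.1, 36.7]
wrist_force: [1.3, 0.3, -0.2]
eef_pos: [694.1, 45.1, 36.6]
wrist_force: [-1.4, -0.1, 4.1]
eef_pos: [694.2, 45.1, 36.6]
wrist_force: [-1.7, -0.1, 7.9]
```

Contact is at z 36.6. I'll ease off the load, open the fingers and retreat straight up.

```bash
python3 nudge.py '[[0, 0, -0.04, 0, 0, 0], [0, 0, -0.04, 0, 0, 0]]' - 5 | egrep 'wrist'; python3 nudge.py '[[0, 0, 0, 0, 0, 0], [0, 0, 0, 0, 0, 0], [0, 0, 0, 0, 0, 0], [0, 0, 0, 0, 0, 0], [0, 0, 0, 0, 0, 0]]' 45 ; python3 nudge.py '[[0, 0, -0.5, 0, 0, 0], [0, 0, -2, 0, 0, 0], [0, 0, -4, 0, 0, 0], [0, 0, -6, 0, 0, 0], [0, 0, -6, 0, 0, 0]]' |egrep 'wrist|pos'
python3 - <<'E'
from h import *
snap('wrist','w3'); dfeed([1,130,130])
E
```

```text
wrist_force: [0.3, -0.6, 2.5]
clock: 11.05
eef_pos: [693.9, 45.1, 36.4]
eef_rot: [3.141, 0.0, 1.701]
wrist_force: [-0.1, 0.3, -0.2]
finger_gap: 44.6
finger_force: 0.0
eef_pos: [695.9, 45.2, 164.2]
wrist_force: [0.2, 0.6, 0.5]
delta [  17.  -196.1  -36.7] [0.003 0.088 0.093] clk 11.6
```

View pics/w3.png

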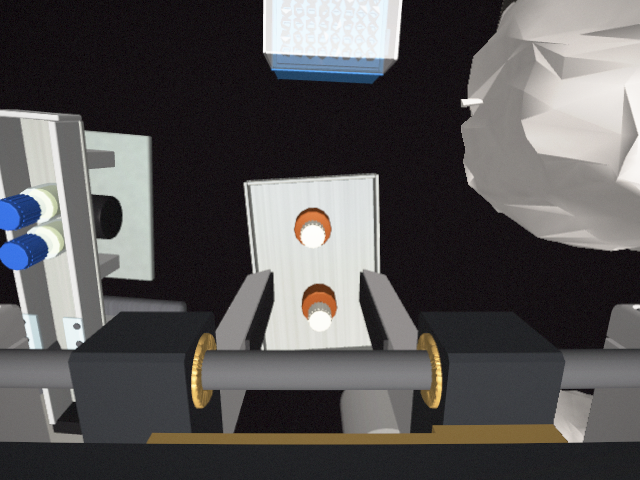

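Both amber vials stand upright in the tray, at (312,225) and (319,300). I'll return above the good vials and measure them.

Scaled: -196 mm is -9.8, -130 mm is -6.5, 0.093 rad is 0.93.

```bash
python3 nudge.py '[[0, -2, -1, 0, 0.2, 0.2], [0, -4.25, -1.85, 0, 0.4, 0.5], [0, -6.5, -1.85, 0, 0.7, 0.7], [0, -8.75, -1.85, 0.03, 0.88, 0.93], [0, -9.8, -1.85, 0.03, 0.88, 0.93]]' 45 5 >/dev/null; python3 nudge.py '[[0, 0, 0, 0, 0, 0], [0, 0, 0, 0, 0, 0]]' >/dev/null
python3 - <<'E'
from h import *
where(); snap('wrist','w4')
p=cv2.imread('pics/w4.png')[0:400,180:460];cv2.imwrite('pics/w4v.png',cv2.resize(p,None,fx=1.5,fy=1.5))
E
```

```text
tcp feeder [  1.9 112.9 128.9] F [0.11 0.08 0.72] gap 45.1 ff 0.0 clk 12.3
```

View pics/w4v.png

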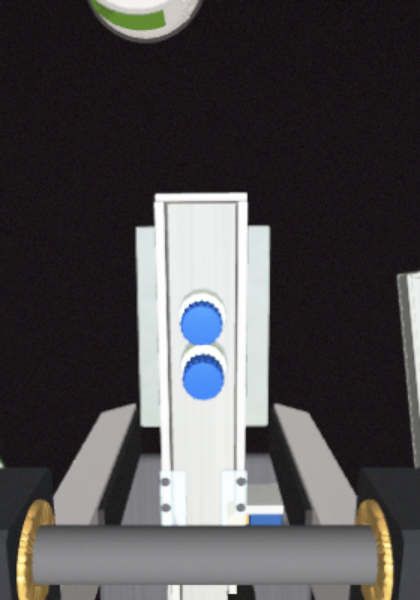

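Blue caps in this crop: g1 at (203.5,378) and g2 at (201,324). The wall tops span 155–247 at the far end.

Run:
```python
from h import *
R,O=feeder(*FP)
def fz(x,y,z):
    u,v=(x+.5)/1.5-.5+180,(y+.5)/1.5-.5
    a=R.T@(world('wrist','w4',u,v,100.)-O);b=R.T@(world('wrist','w4',u,v,400.)-O)
    return (a+(b-a)*(z-a[2])/(b[2]-a[2])).round(1)
for n,x,y,z in [('g1',203.5,378,51),('g2',201,324,51),('endL',155,197,26),('endR',247,197,26),('sL',161,470,29),('sR',246.5,470,29)]: print(n,fz(x,y,z))
dfeed([1,136,38])
```

```text
g1 [  0.8 109.6  51. ]
g2 [ -0.3 136.5  51. ]
endL [-23.5 196.4  26. ]
endR [ 22.5 196.4  26. ]
sL [-23.2  50.   29. ]
sR [24.6 50.1 29. ]
delta [23.  -0.7 90.7] [-0.006 -0.    -0.001] clk 12.35
```

Scaled: 70 mm is 3.5, 45 mm is 2.25.

```bash
python3 nudge.py '[[1.15, -0.095, 1, 0, 0, 0], [1.15, -0.095, 2.25, 0, 0, 0], [1.15, -0.095, 3.5, 0, 0, 0], [1.15, -0.095, 4.5, 0, 0, 0], [1.15, -0.095, 4.6, 0, 0, 0]]' 40 >/dev/null; python3 nudge.py '[[0, 0, 0, 0, 0, 0], [0, 0, 0, 0, 0, 0]]'>/dev/null; python3 -c "
from h import *
where()"; python3 nudge.py '[[0, 0, 0, 0, 0, 0], [0, 0, 0, 0, 0, 0], [0, 0, 0, 0, 0, 0], [0, 0, 0, 0, 0, 0], [0, 0, 0, 0, 0, 0]]' 15 5; python3 -c "
from h import *
where()"
```

```text
tcp feeder [1.00e-01 1.36e+02 3.79e+01] F [-0.78 -0.84 -0.1 ] gap 39.8 ff 0.0 clk 13.05
clock: 13.55
eef_pos: [496.0, 50.6, 104.1]
eef_rot: [-3.136, -0.088, 1.607]
wrist_force: [-0.4, -0.4, 4.9]
finger_gap: 19.6
finger_force: 5.0
tcp feeder [ -0.5 135.9  37.4] F [-0.4   0.08  4.89] gap 19.6 ff 5.0 clk 13.55
```

```bash
python3 nudge.py '[[0, 0, -0.025, 0, 0, 0], [0, 0, -0.04, 0, 0, 0], [0, 0, -0.04, 0, 0, 0]]' >/dev/null; python3 -c "
from h import *
where()"
```

```text
tcp feeder [ -0.8 136.   37.7] F [-0.37 -0.51 -0.01] gap 19.4 ff 5.0 clk 13.85
```

```bash
python3 nudge.py '[[-0.3, 0.005, 0, 0, 0, 0], [-0.7, 0.01, 0, 0, 0, 0], [-1.1, 0.01, 0, 0, 0, 0], [-1.5, 0.015, 0, 0, 0, 0], [-1.9, 0.015, 0, 0, 0, 0]]' >/dev/null; python3 -c "
from h import *
where()"; python3 nudge.py '[[-0.4, 0.005, 0, 0, 0, 0], [-0.8, 0.01, 0, 0, 0, 0], [-1.2, 0.01, 0, 0, 0, 0], [-1.6, 0.015, 0, 0, 0, 0], [-2, 0.015, 0, 0, 0, 0]]' >/dev/null; python3 -c "
from h import *
where()"
```

```text
tcp feeder [-0.4 97.1 37.8] F [-0.24 -0.03  0.23] gap 20.0 ff 5.0 clk 14.35
tcp feeder [-0.1 57.3 37.8] F [ 0.24  0.28 -0.86] gap 19.9 ff 5.0 clk 14.85
```

```bash
for i in 1 2; do python3 nudge.py '[[-0.2, 0.005, 0, 0, 0, 0], [-0.4, 0.005, 0, 0, 0, 0], [-0.6, 0.005, 0, 0, 0, 0], [-0.8, 0.01, 0, 0, 0, 0], [-1, 0.01, 0, 0, 0, 0]]' >/dev/null; python3 -c "
from h import *
where()"; done
```

```text
tcp feeder [ 0.1 37.7 37.8] F [ 0.5   0.31 -0.77] gap 19.9 ff 5.0 clk 15.35
tcp feeder [ 0.3 17.6 37.8] F [-0.84  0.74 -0.36] gap 19.7 ff 5.0 clk 15.85
```

```bash
for i in 1 2; do python3 nudge.py '[[-0.15, 0, 0, 0, 0, 0], [-0.3, 0, 0, 0, 0, 0], [-0.45, 0, 0, 0, 0, 0], [-0.6, 0, 0, 0, 0, 0], [-0.75, 0, 0, 0, 0, 0]]' >/dev/null; python3 -c "
from h import *
where()"; done
```

```text
tcp feeder [ 0.2  2.7 37.7] F [ 0.15 -0.52 -0.46] gap 19.8 ff 5.0 clk 16.35
tcp feeder [  0.2 -12.3  37.7] F [-0.57  0.26 -0.06] gap 20.0 ff 5.0 clk 16.85
```

```bash
for i in 1 2 3; do python3 nudge.py '[[-0.035, 0, 0, 0, 0, 0], [-0.07, 0, 0, 0, 0, 0], [-0.1, 0, 0, 0, 0, 0], [-0.1, 0, 0, 0, 0, 0]]' >/dev/null; python3 -c "
from h import *
where()"; done
```

```text
tcp feeder [  0.2 -14.   37.7] F [ 0.47 -1.17 -0.07] gap 19.6 ff 5.0 clk 17.25
tcp feeder [  0.3 -16.1  37.7] F [ 0.33 -0.55 -0.06] gap 19.6 ff 5.0 clk 17.65
tcp feeder [  0.2 -18.1  37.7] F [-1.2  -0.04 -0.86] gap 19.8 ff 5.0 clk 18.05
```

```bash
for i in 1 2 3; do python3 nudge.py '[[-0.02, 0, 0, 0, 0, 0], [-0.04, 0, 0, 0, 0, 0], [-0.05, 0, 0, 0, 0, 0], [-0.05, 0, 0, 0, 0, 0]]' >/dev/null; python3 -c "
from h import *
where()"; done
```

```text
tcp feeder [  0.2 -19.1  37.7] F [-0.03  0.46 -0.37] gap 19.6 ff 5.0 clk 18.45
tcp feeder [  0.2 -20.1  37.7] F [-0.73  0.13 -0.33] gap 19.8 ff 5.0 clk 18.85
tcp feeder [  0.2 -21.1  37.7] F [0.05 1.11 0.22] gap 19.9 ff 5.0 clk 19.25
```

```bash
for i in 1 2 3; do python3 nudge.py '[[-0.015, 0, 0, 0, 0, 0], [-0.025, 0, 0, 0, 0, 0], [-0.025, 0, 0, 0, 0, 0]]' >/dev/null; python3 -c "
from h import *
where()"; done
python3 - <<'E'
from h import *
p,d=snap('top','top5'); snap('wrist','w5')
E
```

```text
tcp feeder [  0.2 -21.5  37.7] F [-1.01  0.77  0.49] gap 19.5 ff 5.0 clk 19.55
tcp feeder [  0.2 -22.   37.7] F [ 0.79  1.67 -0.38] gap 19.7 ff 5.0 clk 19.85
tcp feeder [  0.3 -22.5  37.8] F [0.48 1.56 1.74] gap 19.7 ff 5.0 clk 20.15
```

```bash
python3 nudge.py '[[-0.015, 0, 0, 0, 0, 0], [-0.025, 0, 0, 0, 0, 0], [-0.025, 0, 0, 0, 0, 0]]' >/dev/null
python3 - <<'E'
from h import *
where()
F=[]
for i in range(4):
    R,_=feeder(*FP); F.append(R.T@manip.read_state()['wrist_force']); manip.camera('top')
print(np.mean(F,0))
p=cv2.imread('pics/w5.png')[150:400,220:420];cv2.imwrite('pics/w5v.png',cv2.resize(p,None,fx=3,fy=2.4))
E
```

```text
tcp feeder [  0.3 -23.   37.8] F [0.14 1.89 2.03] gap 20.0 ff 5.0 clk 20.55
[0.09781012 2.47309912 2.60324428]
```

View pics/w5v.png

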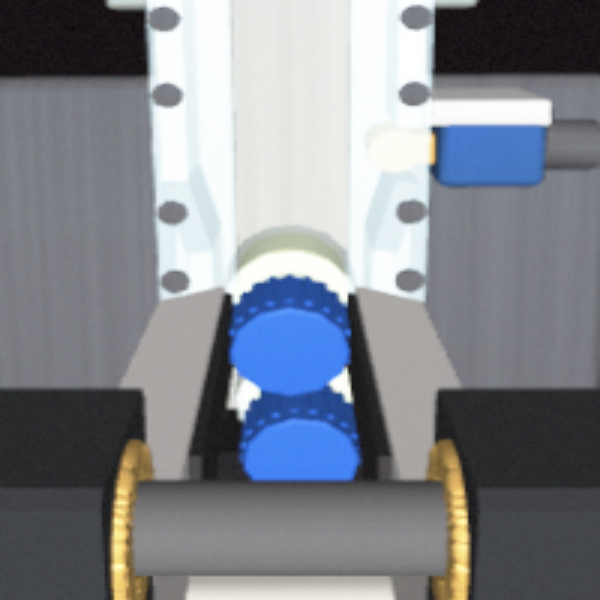

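The vials have reached the stop (about 2.5 N), upright and in line with the caps close together. I'll relieve the load, release, lift and check.

```bash
python3 nudge.py '[[0.02, 0, -0.025, 0, 0, 0], [0.02, 0, -0.025, 0, 0, 0]]' >/dev/null; python3 -c "
from h import *
where()"; python3 nudge.py '[[0, 0, 0, 0, 0, 0], [0, 0, 0, 0, 0, 0], [0, 0, 0, 0, 0, 0], [0, 0, 0, 0, 0, 0]]' 36 >/dev/null; python3 nudge.py '[[0, 0, -0.5, 0, 0, 0], [0, 0, -2, 0, 0, 0], [1, 0, -4, 0, 0, 0], [2.75, 0, -5.5, 0, 0, 0], [2.75, 0, -5.5, 0, 0, 0]]' 60; python3 nudge.py '[[0, 0, 0, 0, 0, 0], [0, 0, 0, 0, 0, 0]]' >/dev/null
python3 - <<'E'
from h import *
where(); snap('wrist','w6')
p=cv2.imread('pics/w6.png')[120:400,180:460];cv2.imwrite('pics/w6v.png',cv2.resize(p,None,fx=2,fy=2))
E
```

```text
tcp feeder [  0.1 -22.7  38.1] F [-0.8   0.71 -0.85] gap 19.5 ff 5.0 clk 20.95
clock: 21.85
eef_pos: [503.0, -60.4, 210.7]
eef_rot: [3.14, -0.086, 1.61]
wrist_force: [0.1, 0.5, -0.1]
finger_gap: 60.0
finger_force: 0.0
tcp feeder [  0.5  31.8 147.4] F [ 0.45  0.65 -0.23] gap 59.6 ff 0.0 clk 22.05
```

View pics/w6v.png

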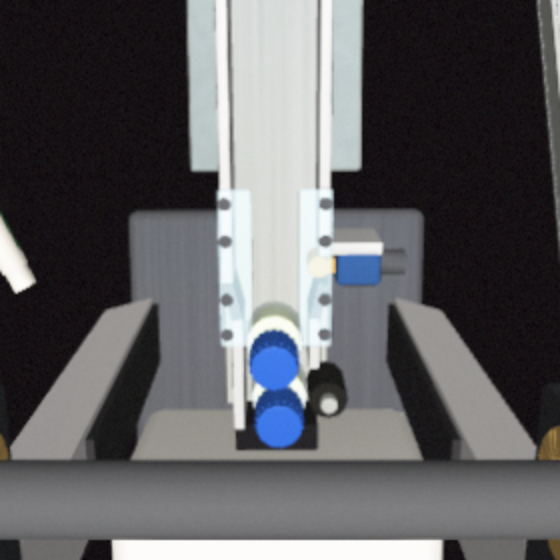

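The caps are at crop (279,421) and (275,361), with the strips' uphill edge at v≈190. I'll compute their positions.

Run:
```python
from h import *
R,O=feeder(*FP)
def fz(x,y,z):
    u,v=(x+.5)/2-.5+180,(y+.5)/2-.5+120
    a=R.T@(world('wrist','w6',u,v,100.)-O);b=R.T@(world('wrist','w6',u,v,400.)-O)
    return (a+(b-a)*(z-a[2])/(b[2]-a[2])).round(1),(R.T@(world('wrist','w6',u,v)-O)).round(1)
for n,x,y,z in [('g1',279,421,51),('g2',275,360,51),('sL',218,190,29),('sR',333,190,29),('downL',221,346,29),('downR',332,346,29)]: print(n,*fz(x,y,z))
```

```text
g1 [  2.1 -44.9  51. ] [  2.1 -44.7  51.2]
g2 [  0.5 -17.4  51. ] [  0.5 -17.5  50.8]
sL [-23.4  49.2  29. ] [-30.8  34.  -57.9]
sR [24.5 49.2 29. ] [ 30.9  34.4 -55.9]
downL [-23.4 -20.3  29. ] [-28.9 -46.5 -35.2]
downR [ 25.4 -20.2  29. ] [ 30.4 -46.2 -34.7]
```

The caps read a few mm short of the stop. I'll check more exactly with depth-masked cap tops.

```bash
cat > caps.py <<'E'
from h import *
import sys
def caps(fn):
    R,O=feeder(*FP); z=np.load(f'pics/{fn}.npz'); i=manip.camera_info('wrist');d=z['d'];v,u=np.mgrid[0:480,0:640]
    n=cv2.undistortPoints(np.stack([u,v],-1).reshape(-1,1,2).astype(float),np.array(i['K']),np.array(i['dist']))[:,0]
    c=np.c_[n,np.ones(len(n)),]*d.reshape(-1,1); t=np.c_[c,np.ones(len(c))]@np.array(i['mount']).T
    P=(t[:,:3]@Rrpy(z['rot']).T+z['pos']-O)@R; P=P.reshape(480,640,3); p=z['p'].astype(int)
    blue=(p[...,2]>p[...,0]+60)
    m=blue&(abs(P[...,2]-51)<2)&(abs(P[...,0])<14)&(d>0)
    k,l,s,ce=cv2.connectedComponentsWithStats(m.astype(np.uint8))
    for j in range(1,k):
        if s[j,4]>60:
            q=P[l==j]; print(fn,s[j,4],'min',q.min(0).round(1),'max',q.max(0).round(1),'mid',((np.percentile(q,1,0)+np.percentile(q,99,0))/2).round(1))
    g=(abs(P[...,0]+0)<6)&(abs(P[...,2]-24)<1.5)&(P[...,1]<-50)&(P[...,1]>-85)&(p.sum(-1)<150)
    if g.any(): print('stop top y',np.percentile(P[g][:,1],[1,99]).round(1),g.sum())
if __name__=='__main__':
    for f in sys.argv[1:]: caps(f)
E
python3 caps.py w4 w6
```

```text
w4 542 min [ -9.6 126.4  49. ] max [  9.2 145.2  52.9] mid [1.00e-01 1.36e+02 5.10e+01]
w4 535 min [-9.2 98.9 49.1] max [ 10.1 118.2  52.9] mid [  0.8 108.6  51.1]
stop top y [-72.4 -59.8] 143
w6 428 min [ -9.7 -30.1  49.1] max [  9.3 -10.1  53. ] mid [  0.2 -20.2  51. ]
w6 396 min [ -7.3 -56.8  49.1] max [ 12.  -37.1  53. ] mid [  1.9 -46.8  51.1]
stop top y [-72.2 -71.2] 3
```

g1 is at y −46.8, touching the stop. g2 is at −20.2, with a gap under 1 mm, and both caps read z 51, so they are upright. The arm is clear, so I'm handing in.

```bash
python3 -c "
from cell import manip
print(manip.sign_off())"
```

```text
the job is handed in; nothing more can be done
None
```

The job is handed in at about 22 s: the wide vial stands upright in the reject tray beside the first one, and the first good vial stands against the stop with the second under 1 mm behind it.

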